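# Tuck the cover strip under the cable cover and hold it pressed flat

### The arm

A 7-joint arm with a two-finger parallel gripper is mounted at the origin on the work surface. World frame = base frame: x ahead of the robot, y to its left, z up, the work surface at z = 0. Lengths are in mm, angles in degrees, forces in N, time in s.
With the tool pointing down it reaches from about 425 to 1025 mm from the base axis. Payload 3.6 kg.
Tool frame: the origin (TCP) lies on the centre line of the jaws, within the pads' length; the fingertips stand nose_length ahead of it and the grasp point (between the pads) lies 8 mm behind it (nose_length is the distance from the TCP to the fingertips, in mm); y points along the fingers, x is the direction in which the jaws open and shut, and the axes are right-handed (so a half turn about y gives the same grasp; the last joint's range is limited). The gripper opens to 85 mm and grips with 20 to 120 N. Pads are 22 mm wide; open, the fingers measure 114 mm over their backs; the gripper's body (76 mm by 85 mm) begins 54 mm behind the grasp point. The pads swing forward as they close: fully open they stand 13 mm farther back than shut.
Start: joints at [-5.357, 33.873, 2.773, 92.16, -1.908, 54.013, -1.931], TCP at [725.003, 0.004, 242.302] pointing down, gripper open.
Joint ranges: [-153.93, 153.93], [-27.13, 128.08], [-72.61, 78.16], [10.71, 143.7], [-87.88, 267.88], [4.46, 118.87], [-176.78, 176.78]. Speed limits (degrees/s): [147.25, 147.25, 180, 180, 180, 180, 180].

### API

Orientations are given as [roll, pitch, yaw] about the fixed x, y, z axes, in that order (R = Rz(yaw) Ry(pitch) Rx(roll)).
In Python, from plant import observe, camera, finish_job, nose_length gives the robot as it stands.
- The arm moves only by the tool move_arm, never from a script. Its argument "targets" is a list of rows, each a list of 5 numbers: the shift along the tool's x, y, z in cm, then the turn about the tool's y in degrees, then the opening, from 0 (shut) to 1 (fully open). A call has 1 to 10 rows; each row shifts and turns the commanded pose from where the row before left it, along the tool's axes as they then stand; what a row does not reach is not made up. A row lasts 1/10 s, in which the tool goes at most 50 mm and 8.59 degrees, less where a joint would pass 70% of its speed; a pose out of reach is approached as far as the arm can. A call with a gripper value outside its range is refused whole. The fingers move at their own pace and stop on an object; "squeeze" is the grip in N (left out, the last holds). Time passes only in rows, so rows that do not move let the fingers close. It gives the time, the measured TCP pose, the force and the opening at its end, in the units of the state.
- observe(): the state, without advancing time (a new reading comes with each control period).
- camera(name): name is "scene" or "side" or "wrist"; returns a dict with "img" (420x560x3 uint8, blue, green, red), "mtx" (3x3 intrinsics, pixels), "T" (4x4, takes a point from camera to world coordinates). Camera axes: x right, y down, z forward; pixel columns grow to the right and rows downward; lengths in mm; the calibration is good to about 2 mm. The wrist camera is an equidistant fisheye: a pixel r from the principal point sees the ray r / f radians off the axis. A picture is of the moment at which its call begins. There is no depth.
- finish_job(): hands the job in, once; it reports no verdict.
The state is a dict: "clock": time; "qpos": joint angles; "joint_velocities": joint speeds; "joint_efforts": joint torques, N m; "eef_pos": TCP position; "tool_rot": TCP orientation; "ft_force": force on the tool from outside, world axes, zero at the start; "wrist_torque": the same for the moment, N m; "opening": finger opening in mm.
Only numpy, scipy, OpenCV 4.12 (cv2) and the standard library are available. Lean on these libraries where they do the work, as an engineer would, in place of code of your own. Each camera call takes 0.05 s, during which the arm holds its last target.

### The job

First set the small circuit board with the finned heat sink flat on the aluminium mounting plate, inside its four corner stops, and let go of it. Then take the dark metal T-shaped strip by its upright web, lay it on the plate between the two end stops and slide its tongue under the turned-up lip of the grey cable cover until it is fully home, without lifting the cover. Finish while still holding the strip and pressing it firmly down flat on the plate, and leave the other things on the bench where they are.

Things in the scene. Friction and masses are not known exactly. Their poses are not given: they have to be found in the camera images.
- plate: Aluminium mounting plate fixed flat on the bench, 270 (x) x 200 (y) x 10 mm; it is the one with the grey cover on it. Origin on its underside, the top 10 mm higher. It extends 140 mm to -x (side of the corner stops) and 130 mm to +x (side of the cover's hinge). All positions on it below are in its frame.
- bay (a point): Centre of the space inside the four dark L-shaped corner stops, on the plate's top, at plate x = -92 mm. The stops are 6 mm high and leave 56 (x) x 68 mm (y) free inside.
- lip (a point): Middle of the cover's turned-up near edge, projected onto the plate's top, at plate x = +18 mm; axes as the plate's. The edge is 170 mm long along y; its underside is 14 mm above the plate's top there and slopes down to 9 mm over the next 12 mm to +x, then stays at 9 mm: the free slot. The lip's top is 17 mm above the plate's top.
- home (a point): Where the strip's origin belongs, on the plate's top at plate x = -6 mm, y = 0; axes as the plate's. The tongue edge then meets a fixed rigid ledge, 7 mm high, under the cover at plate x = +42 mm, 24 mm past the lip's edge: fully home. Two fixed end stops, blocks 10 mm high, from plate x = -21 to +9 mm, have inner faces at y = +80 and -80 mm (20 mm more than the strip's length).
- cover (a joint): Hinge of the grey sheet cable cover (170 mm wide, 100 mm deep, 0.16 kg, swings freely) along its far edge at plate x = +118 mm; 0 = lying closed at its rest, positive = lifted, rad. It rests by its hinge, not on the strip, and leaves the slot described at lip.
- strip: Dark metal strip, an upside-down T, 140 mm long along its y, about 0.22 kg. Foot 4 mm thick, from x = -12 mm (short heel) to x = +48 mm (the tongue). Upright web 10 mm thick (x = -5 to +5 mm), full length, top 52 mm above the underside. Origin: on the underside, below the middle of the web. Starts standing on its foot, tongue away from the robot. Placed right it lies at home.
- tongue (a point): Middle of the strip's tongue edge, at its underside, 48 mm to +x of the strip's origin; axes as the strip's.
- board: Green circuit board 44 (x) x 56 (y) x 4 mm, about 70 g, with a finned aluminium heat sink 26 x 26 mm in its middle that rises to 28 mm above the underside: grip it by that. Origin: centre of its underside. Placed right it lies at bay with its long side along the plate's y, either way round.
- motor: Bystander, to be left alone: small square motor, 42 x 42 x 60 mm with its shaft up.
- tape: Bystander, to be left alone: roll of black tape lying flat, 54 mm across, 18 mm high.
- driver: Bystander, to be left alone: screwdriver lying on the bench.
- jar: Bystander, to be left alone: clear jar with steel lid, 56 mm across, 75 mm high.
- fan: Bystander, to be left alone: square black fan lying flat, 120 x 120 x 25 mm.
- spanner: Bystander, to be left alone: steel spanner lying on the bench.
- offcut: Bystander, to be left alone: black slotted profile offcut, 160 x 30 x 30 mm.
Things that resemble listed ones, but are neither listed nor needed, are in the scene too. What is shaped like the board but red is not meant.

How it is judged (in metres and radians):
On the way, in this order (a step that is already met when the one before it is completed fails the run):
1. the circuit board lies flat inside the four corner stops, released (x of board in the frame of bay between -0.008 and 0.008 m and y of board in the frame of bay between -0.008 and 0.008 m and z of board in the frame of bay between -0.003 and 0.003 m and angle between board's own z axis and vertical below 0.08 rad and angle between the x axis of board and the x axis of plate, either way round below 0.25 rad and contact force between the fingers and board below 0.1 N and linear speed of board below 0.02 m/s), for 0.2 s.
2. the strip's tongue is under the lip, flat on or just above the plate (x of tongue in the frame of lip above 0.015 m and y of tongue in the frame of lip between -0.013 and 0.013 m and z of tongue in the frame of lip between -0.003 and 0.003 m and angle between the x axis of strip and the x axis of plate, either way round below 0.15 rad and angle between strip's own z axis and vertical below 0.06 rad and value of joint cover below 0.03 rad), for 0.1 s.
At the end, for the whole second after the job is handed in: Board flat within 8 mm of bay. Strip flat on the plate (3 mm, 0.06 rad), in line within 0.15 rad, within 13 mm of the middle, tongue 15 mm or more past the lip edge; cover under 0.03 rad. Fingers still on the strip, pressing it on the plate with over 7 N (its weight is up to 3 N) (all of step 2 and x of board in the frame of bay between -0.008 and 0.008 m and y of board in the frame of bay between -0.008 and 0.008 m and z of board in the frame of bay between -0.003 and 0.003 m and angle between board's own z axis and vertical below 0.08 rad and angle between the x axis of board and the x axis of plate, either way round below 0.25 rad and contact force between strip and plate above 7 N and contact force between the fingers and strip above 2 N and linear speed of strip below 0.02 m/s); the arm keeps its last pose, push and grip.
It fails at once if the cover is lifted (more than 0.08 rad, 8 mm at the lip) (value of joint cover above 0.08 rad).
It fails at once if a bystander is pushed away (more than 40 mm) (distance of any of motor, tape, driver, jar, fan, spanner, offcut from where it was at the start of the episode above 0.04 m).
It also fails if it takes over 54 s, if anything falls off the work surface, if the arm or the gripper's body presses on something with over 40 N, if the wrist force passes 120 N, or if a joint passes its speed limit or range.

## Working session

There is one attempt and no reset: what is moved stays moved. The work goes in short steps, Python scripts to look and compute and a tool call to move; the robot and the scene stay as the last step left them, time stands still between calls to the robot, and variables do not carry over. Pictures are saved under pics/ and viewed, and the job is handed in when it is done.

Besides the shell and the picture viewer there is one more tool, called after "Emit:" as name(argument=value, ...) on one line, values as JSON. move_arm: Moves the arm, as the interface text tells. Its arguments: {"type":"object","properties":{"targets":{"type":"array"},"squeeze":{"type":"number"}},"required":["targets"]}

```bash
mkdir -p pics; ls; python3 - <<'E'
from plant import observe,camera,nose_length
import cv2
print(observe()); print(nose_length if not callable(nose_length) else nose_length())
for n in ["scene","side","wrist"]:
    c=camera(n); cv2.imwrite(f"pics/{n}0.png",c["img"]); print(n,c["mtx"].round(1).tolist(),c["T"].round(4).tolist())
    import pickle; pickle.dump(c,open(f"pics/{n}0.pkl","wb"))
E
```

```text
pics
{'clock': 0.0, 'qpos': array([-5.356913  , 33.92629698,  2.76707594, 92.23726408, -1.90902308,
       54.01205644, -1.93084376]), 'joint_velocities': array([-0.03996183,  0.02747395, -0.02732024, -0.06862686,  0.00816556,
        0.07233595,  0.08014615]), 'joint_efforts': array([ 3.78132427e-04, -5.48684978e+01,  1.54672019e+00, -1.98121297e+01,
        9.43630905e-03,  8.90732801e-03, -1.16924070e-05]), 'eef_pos': array([7.24189774e+02, 1.23188504e-02, 2.41128010e+02]), 'tool_rot': array([-9.00062956e+01,  1.29344508e-01,  3.97413056e-03]), 'ft_force': array([ 0.020646  , -0.43192907,  0.27961805]), 'wrist_torque': array([0.04386618, 0.00739267, 0.02643852]), 'opening': 85.21965874267366}
11.0
scene [[460.1, 0.0, 279.5], [0.0, 460.1, 211.6], [0.0, 0.0, 1.0]] [[0.8032, 0.5132, -0.3025, 884.5034], [0.5957, -0.6919, 0.4079, -485.8718], [0.0, -0.5079, -0.8614, 1038.2864], [0.0, 0.0, 0.0, 1.0]]
side [[520.9, 0.0, 277.7], [0.0, 520.9, 210.4], [0.0, 0.0, 1.0]] [[-0.9876, -0.1201, 0.1008, 406.376], [-0.1564, 0.7099, -0.6867, 879.0449], [0.0109, -0.6939, -0.72, 951.4318], [0.0, 0.0, 0.0, 1.0]]
wrist [[325.2, 0.0, 275.9], [0.0, 325.2, 210.9], [0.0, 0.0, 1.0]] [[1.0, -0.0001, -0.0031, 724.8582], [-0.001, -0.9534, -0.3018, 77.6244], [-0.0029, 0.3018, -0.9534, 372.4347], [0.0, 0.0, 0.0, 1.0]]
```

View pics/scene0.png

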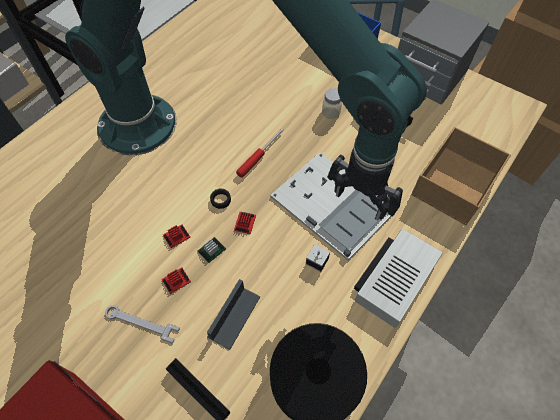

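View pics/side0.png

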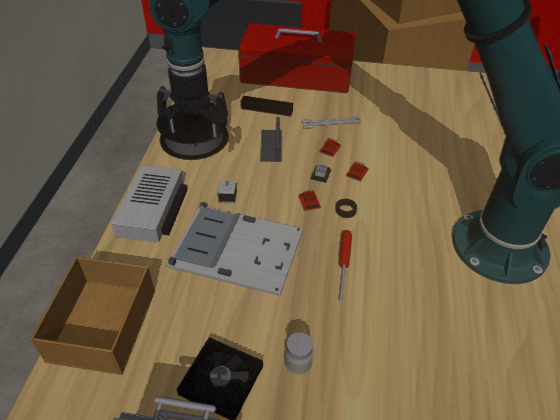

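View pics/wrist0.png

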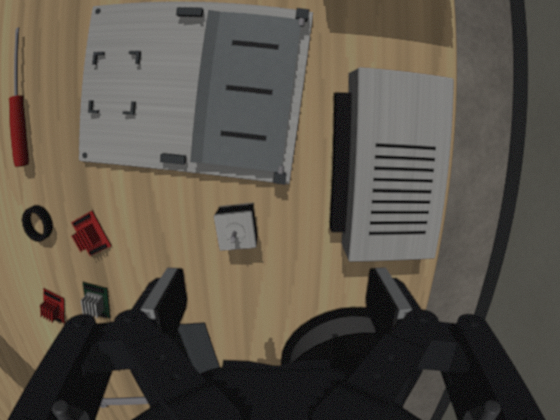

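The green board is at scene (210,250), side (320,172) and wrist (95,300). Three red lookalikes sit around it. The strip is at scene (235,313) and side (272,140), and the plate is at scene (335,205). I'll enlarge these to confirm and pick pixels.

```bash
cat > h.py <<'E'
import numpy as np,cv2,pickle
def load(n): return pickle.load(open(f"pics/{n}.pkl","rb"))
def ray(c,uv,fish=False):
    K=c["mtx"];u=np.array([(uv[0]-K[0,2])/K[0,0],(uv[1]-K[1,2])/K[1,1]])
    if fish:
        r=np.hypot(*u); d=np.array([*(u/r*np.sin(r)),np.cos(r)]) if r>1e-9 else np.array([0,0,1.])
    else: d=np.array([*u,1.]); d/=np.linalg.norm(d)
    return c["T"][:3,3],c["T"][:3,:3]@d
def onz(c,uv,z,fish=False):
    o,d=ray(c,uv,fish); return (o+d*(z-o[2])/d[2])[:2]
def proj(c,p,fish=False):
    T=c["T"];q=T[:3,:3].T@(np.asarray(p,float)-T[:3,3]);K=c["mtx"]
    if fish:
        r=np.hypot(q[0],q[1]);th=np.arctan2(r,q[2]);u=q[:2]/r*th
    else:u=q[:2]/q[2]
    return np.array([K[0,0]*u[0]+K[0,2],K[1,1]*u[1]+K[1,2]])
def crop(c,x0,y0,w,h,s,name):
    im=cv2.resize(c["img"][y0:y0+h,x0:x0+w],None,fx=s,fy=s,interpolation=cv2.INTER_CUBIC)
    for i in range(0,w,10): cv2.putText(im,str(x0+i),(i*s,8),0,.3,(0,255,255),1) if i%20==0 else 0; cv2.line(im,(i*s,10),(i*s,14),(0,255,255),1)
    for i in range(0,h,10): cv2.putText(im,str(y0+i),(0,i*s+4),0,.3,(0,255,255),1)
    cv2.imwrite(f"pics/{name}.png",im)
E
python3 - <<'E'
from h import *
s=load("scene0");d=load("side0");w=load("wrist0")
crop(s,150,200,120,150,4,"c1"); crop(d,240,100,130,120,5,"c2"); crop(d,160,195,150,110,5,"c3"); crop(w,70,0,250,190,3,"c4")
E
```

```text
(no output)
```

View pics/c1.png

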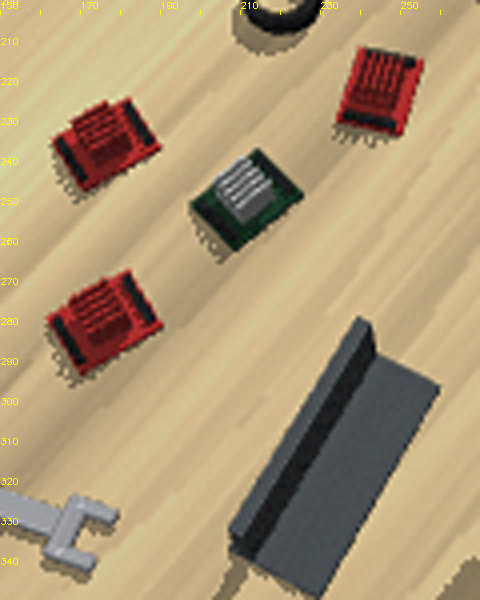

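View pics/c2.png

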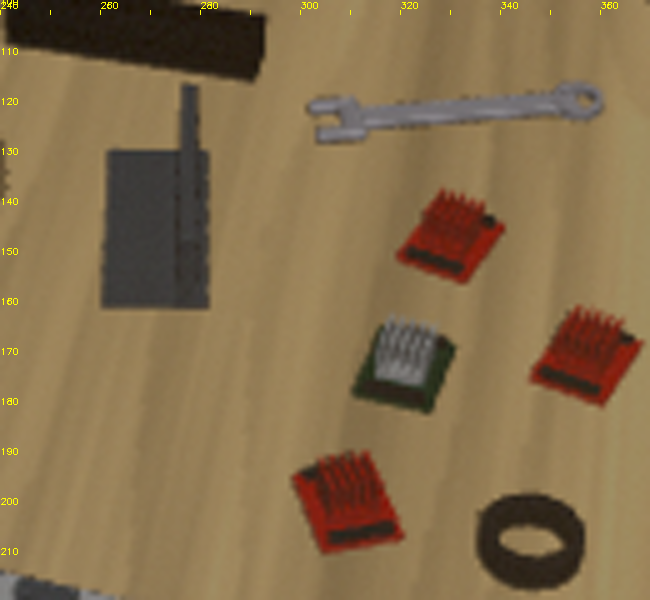

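View pics/c3.png

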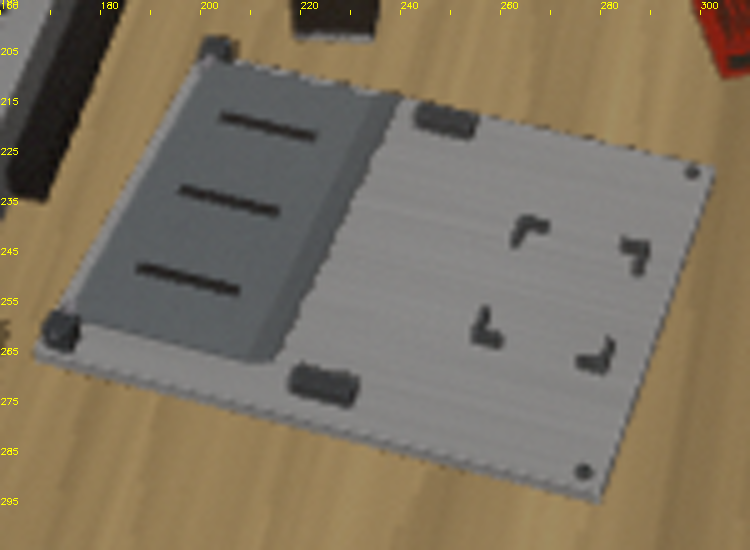

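View pics/c4.png

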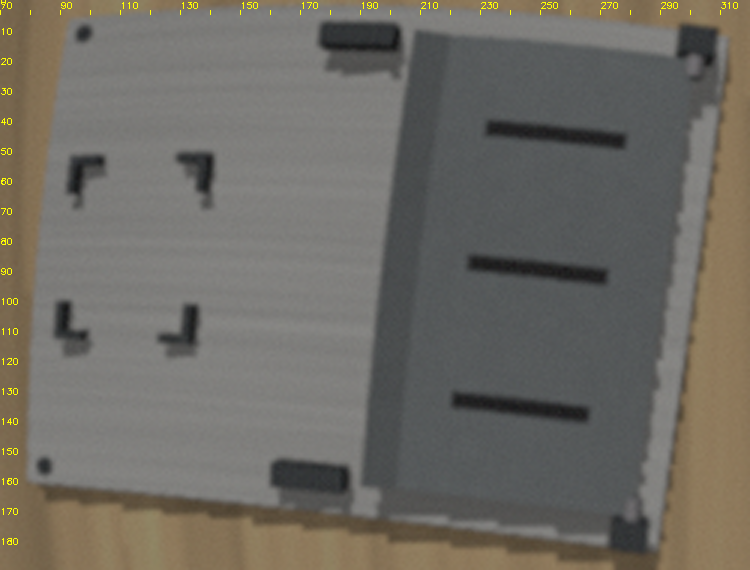

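```bash
cat >> h.py <<'E'
def fit2(model,meas): # rigid 2D fit model->world
    m=np.array(model,float);w=np.array(meas,float);mc=m.mean(0);wc=w.mean(0)
    H=(m-mc).T@(w-wc);a=np.arctan2(H[0,1]-H[1,0],H[0,0]+H[1,1]);R=np.array([[np.cos(a),-np.sin(a)],[np.sin(a),np.cos(a)]])
    t=wc-R@mc;return np.degrees(a),t,np.linalg.norm(w-(m@R.T+t),axis=1)
E
python3 - <<'E'
from h import *
s=load("scene0");d=load("side0");w=load("wrist0")
P=lambda X,Y:(70+X/3,Y/3)
m=[(-140,100),(-140,-100),(130,-100),(130,100)]
q=[onz(w,P(*p),10,True) for p in [(68,26),(28,481),(657,548),(726,35)]]
print("plate wrist",fit2(m,q))
Q=lambda X,Y:(160+X/5,195+Y/5)
m2=[(-140,100),(-140,-100),(130,100)]
print("plate side",fit2(m2,[onz(d,Q(*p),10) for p in [(600,492),(716,172),(37,350)]]))
# screws? bay stop inner corners, end stops inner faces
m3=[(-92-28,34),(-92+28,34),(-92+28,-34),(-92-28,-34)]
print("bay wrist",fit2(m3,[onz(w,P(*p),13,True) for p in [(83,166),(197,162),(184,332),(70,330)]]))
print("bay side",fit2(m3,[onz(d,Q(*p),13) for p in [(596,356),(488,331),(527,229),(634,254)]]))
# board base corners
A=lambda X,Y:(150+X/4,200+Y/4)
B=lambda X,Y:(240+X/5,100+Y/5)
for n,c,f,pts in [("scene",s,A,[(190,205),(257,150),(303,195),(237,252)]),("side",d,B,[(353,393),(380,318),(455,348),(432,410)])]:
    print("board",n,[onz(c,f(*p),3).round(1).tolist() for p in pts])
# sink top 
print("sink scene",onz(s,A(242,180),28), "side",onz(d,B(407,332),28))
# strip
print("strip scene web top ends",[onz(s,A(*p),52).round(1).tolist() for p in [(361,318),(375,328),(231,530),(240,541)]])
print("tongue corners",[onz(s,A(*p),4).round(1).tolist() for p in [(440,388),(320,598)]])
print("strip side web top",[onz(d,B(*p),52).round(1).tolist() for p in [(182,86),(198,86),(177,243),(196,243)]])
print("foot",[onz(d,B(*p),4).round(1).tolist() for p in [(108,151),(102,307),(208,307),(208,152)]])
E
```

```text
plate wrist (np.float64(-7.156348289090848), array([623.13916113, 110.60863752]), array([3.21635495, 2.03558213, 1.83060645, 1.09997262]))
plate side (np.float64(-7.760041429888092), array([618.18811467, 112.01261441]), array([2.15724638, 2.49890812, 2.11456844]))
bay wrist (np.float64(-6.456503596901836), array([624.05697836, 112.48120238]), array([1.49841605, 1.76808166, 1.04542167, 1.27534833]))
bay side (np.float64(-7.022952216654759), array([619.80295177, 111.2870626 ]), array([3.31877863, 3.26013013, 2.6217235 , 3.04822965]))
board scene [[425.3, -209.0], [433.7, -155.0], [477.3, -161.8], [469.7, -215.6]]
board side [[470.4, -157.6], [462.6, -221.2], [419.4, -203.2], [427.2, -151.4]]
sink scene [ 450.65683987 -184.06891933] side [ 445.58213328 -183.26319171]
strip scene web top ends [[573.4, -217.3], [583.7, -217.3], [594.1, -353.8], [601.9, -355.4]]
tongue corners [[623.3, -210.7], [644.5, -346.6]]
strip side web top [[594.6, -348.7], [585.5, -350.2], [574.7, -207.3], [564.6, -209.0]]
foot [[637.7, -342.8], [615.9, -203.2], [557.8, -213.1], [579.1, -351.9]]
```

The board is unambiguous: the only green one, with a silver finned sink. It is near (449,-185) with yaw about -9°. The strip is near (584,-283), yaw about +8°. The plate is near (621,111), yaw about -7°. I'll move above the board and look with the wrist camera.

Emit:
move_arm(targets=[[-3,0,-2,0,0.6],[-3,0,-2,0,0.6],[-3,0,-2,0,0.6],[-3,0,-2,0,0.6],[-3,0.5,-2,0,0.6],[-3,0.5,-2,0,0.6],[-3,1,-2,0,0.6],[-3,1,-2,0,0.6],[-3,1,-2,0,0.6],[-0.5,0,-0.5,8.5,0.6]])

```text
clock: 1.15
eef_pos: [443.8, -187.1, 200.8]
tool_rot: [-90.0, 0.4, -9.0]
ft_force: [0.2, 0.5, 0.0]
opening: 51.1
```

```bash
cat > snap.py <<'E'
import sys,pickle,cv2
from plant import observe,camera
t=sys.argv[1]
for n in sys.argv[2:]:
    c=camera(n);pickle.dump(c,open(f"pics/{n}{t}.pkl","wb"));cv2.imwrite(f"pics/{n}{t}.png",c["img"])
o=observe();print({k:(o[k].round(2).tolist() if hasattr(o[k],'round') and k!='opening' else o[k]) for k in ["clock","eef_pos","tool_rot","ft_force","opening"]})
E
python3 snap.py 1 wrist
```

```text
{'clock': 1.2, 'eef_pos': [445.49, -187.22, 201.44], 'tool_rot': [-90.03, 0.26, -9.35], 'ft_force': [0.41, -0.28, -0.07], 'opening': 51.161229043235004}
```

View pics/wrist1.png

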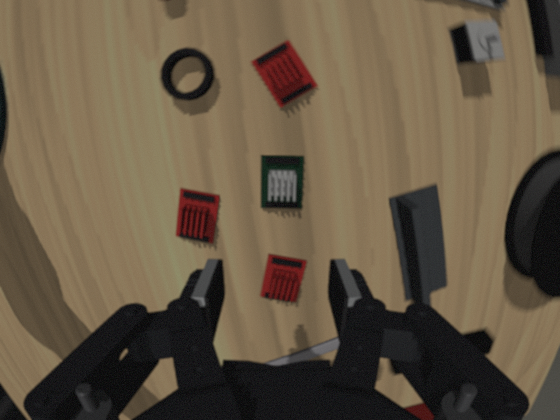

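The green board is at (283,182) with edges parallel to the image axes. Red boards are at (198,215), (285,278) and (285,75). I'll compute positions.

```bash
python3 - <<'E'
from h import *
w=load("wrist1")
crop(w,220,130,130,110,5,"c5")
print("TCP col", proj(w,[445.5,-187.2,15],True))
g=w["img"].astype(int);m=((g[...,1]>g[...,2]+8)&(g[...,1]>20)).astype(np.uint8)[140:225,240:330]
ys,xs=np.nonzero(m);print(xs.min()+240,xs.max()+240,ys.min()+140,ys.max()+140,len(xs))
for p in [(262,155),(303,155),(303,209),(262,209)]:print(p,onz(w,p,4,True).round(1))
print("mid",onz(w,(282.5,182),4,True),"sink",onz(w,(282.5,185),28,True))
for p in [(198,215),(285,278),(285,75)]:print("red",p,onz(w,p,10,True).round(1))
E
```

```text
TCP col [279.05745726 189.11454492]
262 302 156 206 661
(262, 155) [ 433.6 -151.9]
(303, 155) [ 474.7 -158.3]
(303, 209) [ 466.8 -215.1]
(262, 209) [ 423.9 -208.4]
mid [ 449.7820584  -182.93676434] sink [ 449.87093094 -180.55839548]
red (198, 215) [ 355.7 -202.5]
red (285, 278) [ 436.  -290.9]
red (285, 75) [469.  -76.1]
```

View pics/c5.png

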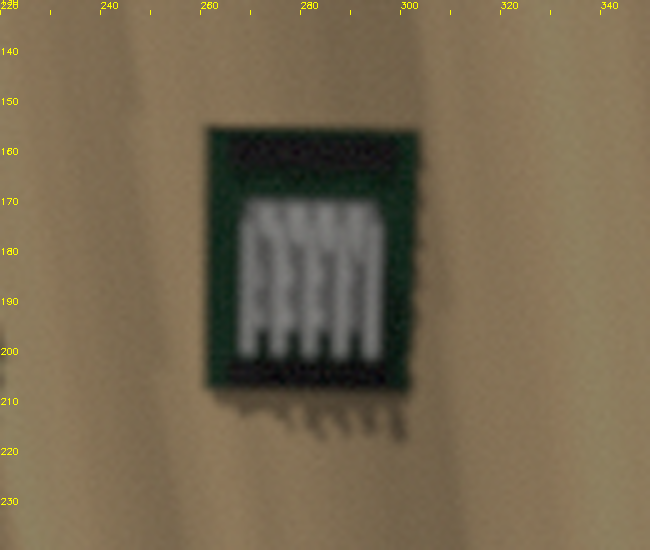

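Emit:
move_arm(targets=[[0.4,3,0.4,0,0.6],[0,3,0,0,0.6],[0,3,0,0,0.6],[0,3,0,0,0.6],[0,2.5,0,0,0.6],[0,1.8,0,0,0.6],[0,0.7,0,0,0.6],[0,0.5,0,0,0.6],[0,0,0,0,0.6],[0,0,0,0,0.6]], squeeze=40)

```text
clock: 2.2
eef_pos: [455.2, -181.7, 28.0]
tool_rot: [-90.0, -0.1, -8.5]
ft_force: [-0.2, -0.5, -0.5]
opening: 51.3
```

```bash
python3 snap.py 2 wrist; python3 -c "
import plant;print(plant.nose_length if not callable(plant.nose_length) else plant.nose_length())"
```

```text
{'clock': 2.25, 'eef_pos': [455.21, -181.81, 28.09], 'tool_rot': [-90.02, -0.1, -8.48], 'ft_force': [-0.02, 0.56, -0.17], 'opening': 51.07268015311482}
11.0
```

View pics/wrist2.png

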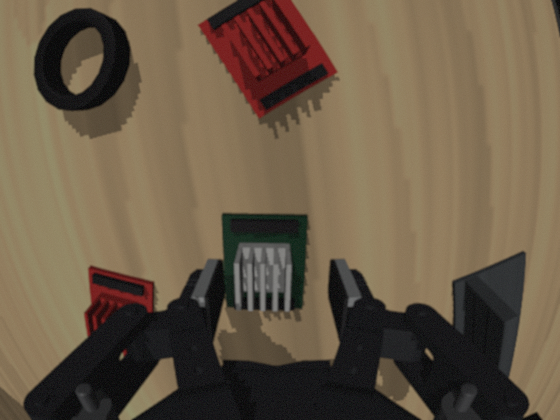

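The jaws straddle the sink, but it sits left of centre: sink at column 264, jaws' mid at column 277. I'll shift, descend and close.

Emit:
move_arm(targets=[[-0.5,0,-0.2,0.3,0.6],[0,0.5,0,0,0.6],[0,0.4,0,0,0.6],[0,0,0,0,0.4],[0,0,0,0,0],[0,0,0,0,0],[0,0,0,0,0],[0,0,0,0,0],[0,0,0,0,0]], squeeze=40)

```text
clock: 3.15
eef_pos: [449.3, -182.8, 18.3]
tool_rot: [-90.0, 0.0, -8.8]
ft_force: [0.2, -0.1, -1.4]
opening: 25.1
```

```bash
python3 snap.py 3 wrist
```

```text
{'clock': 3.2, 'eef_pos': [449.33, -182.85, 18.29], 'tool_rot': [-90.0, 0.0, -8.79], 'ft_force': [-0.03, 0.26, -1.22], 'opening': 25.076570966860558}
```

View pics/wrist3.png

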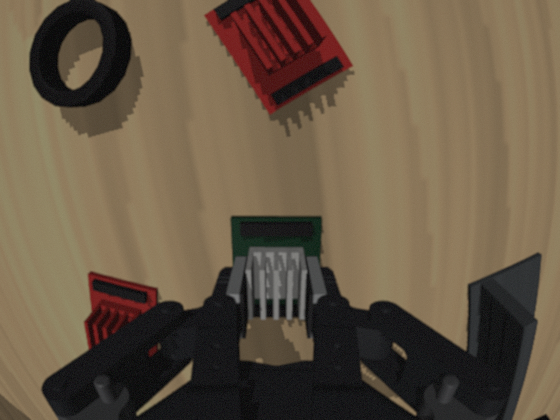

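Gripped, with the opening at 25 mm. Next: lift, carry over the bay and look.

Emit:
move_arm(targets=[[0,-2,0,0,0],[0,-3,0,0,0],[0,-3,1,0,0],[0.3,-2,3,0,0],[0.4,0,4,0,0],[0.6,0,4.5,0,0],[0.6,0,4.5,0,0],[0.6,0,4.5,0,0],[0.5,0,4.5,0,0],[0.4,0,4,0,0]])

```text
clock: 4.2
eef_pos: [529.0, 111.1, 118.3]
tool_rot: [-90.0, -0.0, -8.7]
ft_force: [1.2, -0.5, -1.3]
opening: 25.2
```

Emit:
move_arm(targets=[[0,0,1,-1.7,0],[0,0,0,0,0],[0,0,0,0,0]])

```text
clock: 4.5
eef_pos: [529.5, 116.6, 118.1]
tool_rot: [-90.1, 0.1, -7.2]
ft_force: [0.2, -0.7, -1.2]
opening: 25.1
```

```bash
python3 snap.py 4 wrist side
```

```text
{'clock': 4.6, 'eef_pos': [529.55, 115.56, 118.18], 'tool_rot': [-90.1, 0.06, -7.31], 'ft_force': [-0.11, 0.21, -0.99], 'opening': 25.279934569836506}
```

View pics/wrist4.png

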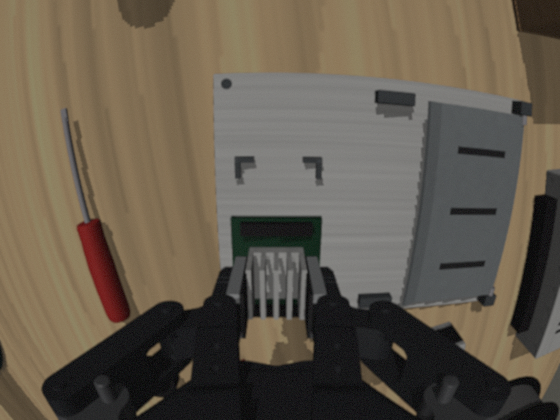

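```bash
python3 - <<'E'
from h import *
w=load("wrist4"); crop(w,205,60,160,100,5,"c6"); crop(w,350,80,190,240,3,"c7")
E
```

```text
(no output)
```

View pics/c6.png

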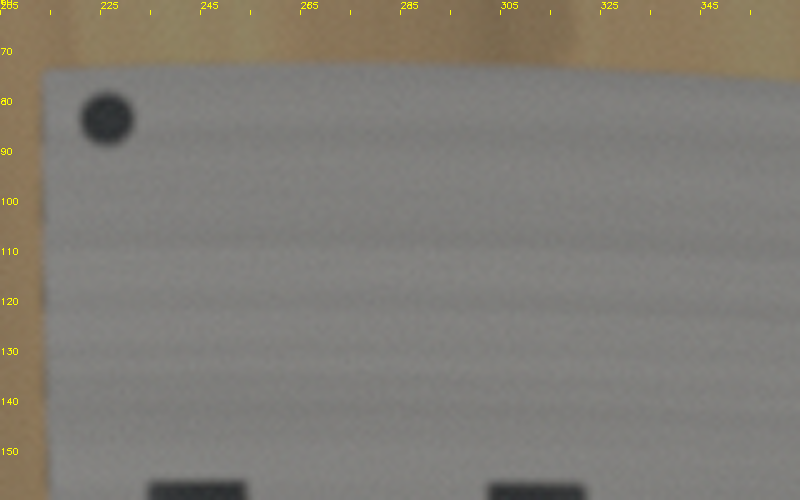

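View pics/c7.png

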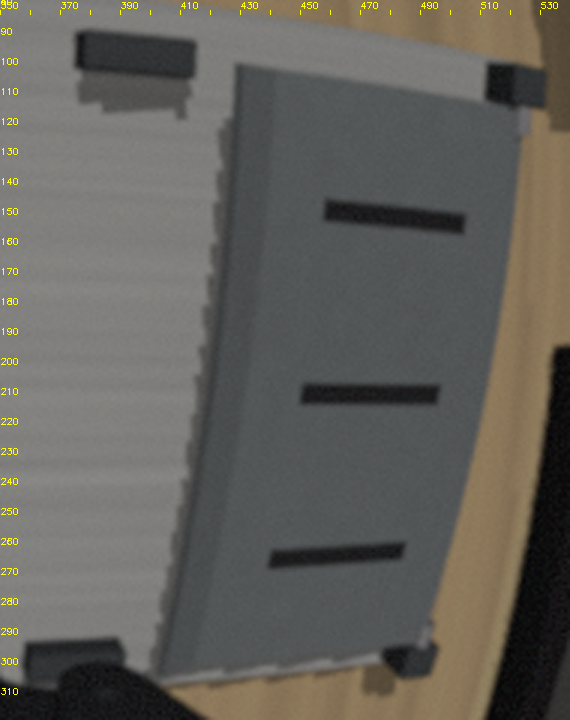

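```bash
python3 - <<'E'
from h import *
w=load("wrist4")
pts=[((-140,100),(213.6,74),10),((-120,34),(241,163),16),((-64,34),(316,163),16),((18,85),(428.7,101.7),27),((18,-85),(402.7,306.7),27)]
m=[p[0] for p in pts];q=[onz(w,p[1],p[2],True) for p in pts]
a,t,r=fit2(m,q);print(a,t,r); 
R=np.array([[np.cos(np.radians(a)),-np.sin(np.radians(a))],[np.sin(np.radians(a)),np.cos(np.radians(a))]])
print("bay",R@[-92,0]+t,"home",R@[-6,0]+t)
a,t2,r=fit2(m[:3],q[:3]);print(a,r);R=np.array([[np.cos(np.radians(a)),-np.sin(np.radians(a))],[np.sin(np.radians(a)),np.cos(np.radians(a))]]);print("bay3",R@[-92,0]+t2)
# held board: top edge corners at z underside. TCP18.2 when underside 0 -> now underside 100, top 104
print("board edge",[onz(w,p,104,True).round(1) for p in [(232,217),(321,217)]])
E
```

```text
-7.748787887706784 [622.25632905 110.06595403] [0.7820334  1.29629581 0.51320128 1.59313118 0.27411338]
bay [531.09640406 122.4703111 ] home [616.31111655 110.87493384]
-7.565101941116912 [0.32540799 0.61303871 0.92215627]
bay3 [531.90342537 122.48332958]
board edge [array([512.4, 147.6]), array([554.3, 142.3])]
```

Bay is near (531.4,122.5), and the held board's centre is near (529.8,117). I'll correct and lower to just touching.

Emit:
move_arm(targets=[[0.1,2,0.6,0.3,0],[0,2.5,0,0,0],[0,2,0,0,0],[0,1,0,0,0],[0,0.5,0,0,0],[0,0,0,0,0],[0,0,0,0,0]])

```text
clock: 5.3
eef_pos: [532.6, 123.7, 39.0]
tool_rot: [-90.0, -0.1, -7.4]
ft_force: [-0.3, -1.3, -0.3]
opening: 25.4
```

```bash
python3 snap.py 5 wrist side; python3 -c "
from h import *
crop(load('side5'),220,190,110,110,5,'c8')"
```

```text
{'clock': 5.4, 'eef_pos': [532.68, 124.14, 39.13], 'tool_rot': [-89.97, -0.08, -7.41], 'ft_force': [0.32, 0.16, -1.31], 'opening': 24.983827109144567}
```

View pics/c8.png

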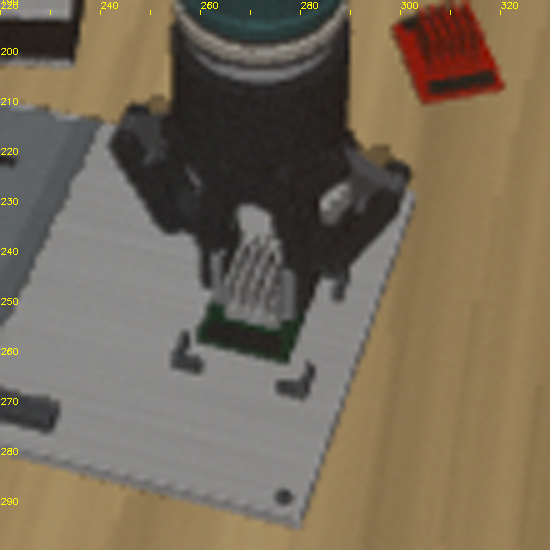

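View pics/wrist5.png

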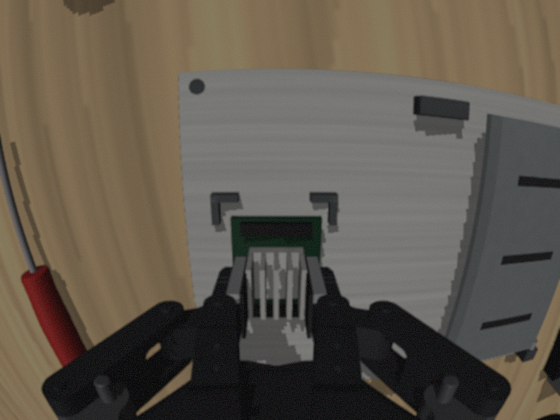

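```bash
python3 - <<'E'
from h import *
w=load("wrist5")
crop(w,200,180,150,60,5,"c9")
L=onz(w,(220,201),16,True);R=onz(w,(328,201),16,True);print("stops",L,R,np.linalg.norm(R-L))
a=np.radians(-7.5);ex=np.array([np.cos(a),np.sin(a)]);ey=np.array([-ex[1],ex[0]])
bay=(L+R)/2-34*ey;print("bay",bay)
B=(onz(w,(232,217),25,True)+onz(w,(321,217),25,True))/2-28*ey;print("board",B,"diff",(bay-B)@ex,(bay-B)@ey)
E
```

```text
stops [509.5377214  161.10434092] [562.77299035 154.0810148 ] 53.69656386291869
bay [531.71746534 123.88355257]
board [533.0401465  124.36561299] diff -1.248443932503905 -0.6505808574145961
```

View pics/c9.png

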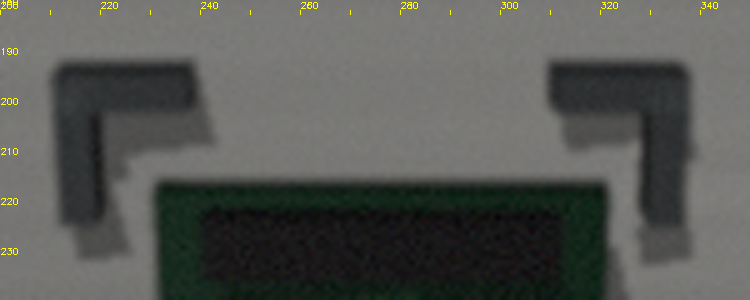

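Centred within about 1 mm, and parallel to the stops. Lower the remaining ~10.5 mm.

Emit:
move_arm(targets=[[-0.1,0.5,0,0,0],[0,0.4,0,0,0],[0,0.1,0,0,0],[0,0,0,0,0]])

```text
clock: 5.8
eef_pos: [530.7, 124.3, 28.2]
tool_rot: [-90.0, 0.0, -7.4]
ft_force: [0.0, 0.8, 1.1]
opening: 25.2
```

Emit:
move_arm(targets=[[0,0,0,0,0.5],[0,0,0,0,0.5],[0,0,0,0,0.5],[0,0,0,0,0.5],[0,-0.5,0,0,0.5],[0,-2,0,0,0.5],[0,-3,0,0,0.5],[0,-3,0,0,0.5],[0,0,0,0,0.5]])

```text
clock: 6.7
eef_pos: [533.7, 124.7, 117.0]
tool_rot: [-89.8, -0.4, -7.4]
ft_force: [0.6, 0.2, -0.7]
opening: 42.7
```

```bash
python3 snap.py 6 wrist side; python3 -c "
from h import *
crop(load('wrist6'),160,60,260,190,3,'c10')"
```

```text
{'clock': 6.8, 'eef_pos': [531.42, 124.43, 114.1], 'tool_rot': [-89.95, -0.09, -7.39], 'ft_force': [0.28, -0.65, -0.22], 'opening': 42.764780918603236}
```

View pics/wrist6.png

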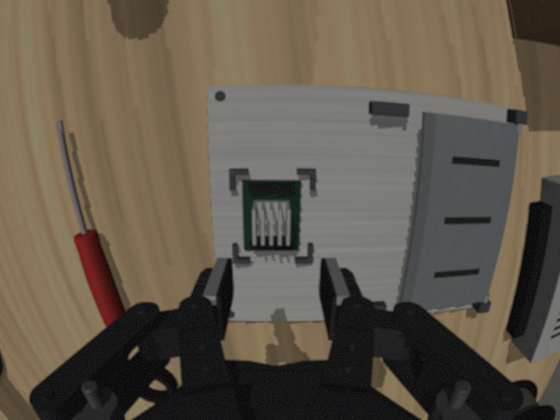

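The board lies inside all four stops, at (272,215), flat and released. Now to the strip.

Emit:
move_arm(targets=[[0.5,-3,-1,0,0.5],[1.1,-2.5,-3,0,0.5],[1.2,-1,-4.5,0,0.5],[1.2,0,-4.5,0,0.5],[1.2,0,-4.5,0,0.5],[1.2,0,-4.5,0,0.5],[1.2,0,-4.5,0,0.5],[1.2,0,-4.5,0,0.5],[1.1,0,-4.5,0,0.5],[0.8,0,-4.2,0,0.5]])

```text
clock: 7.8
eef_pos: [585.3, -285.2, 176.5]
tool_rot: [-90.0, 0.1, -7.4]
ft_force: [1.6, -0.4, -0.2]
opening: 42.8
```

Emit:
move_arm(targets=[[0,0,0,-7.5,0.5],[0,0,0,-7.9,0.5],[0,0,0,0,0.5],[0,0,0,0,0.5]])

```text
clock: 8.2
eef_pos: [585.4, -282.7, 177.0]
tool_rot: [-89.9, 0.1, 7.9]
ft_force: [0.1, 0.2, -0.5]
opening: 42.7
```

```bash
python3 snap.py 7 wrist; python3 -c "
from h import *
crop(load('wrist7'),200,60,190,200,3,'c11')"
```

```text
{'clock': 8.25, 'eef_pos': [585.61, -282.6, 177.32], 'tool_rot': [-89.93, 0.08, 7.89], 'ft_force': [0.67, 0.04, -0.1], 'opening': 42.99660912862649}
```

View pics/wrist7.png

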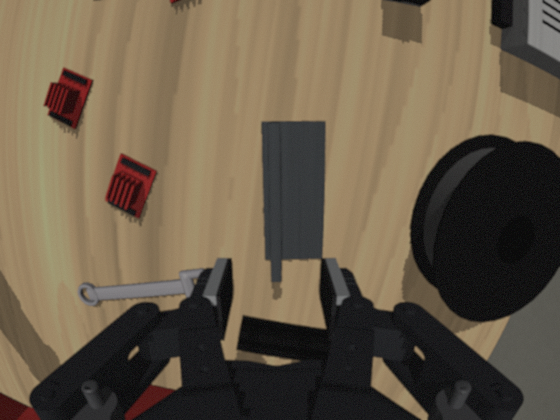

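View pics/c11.png

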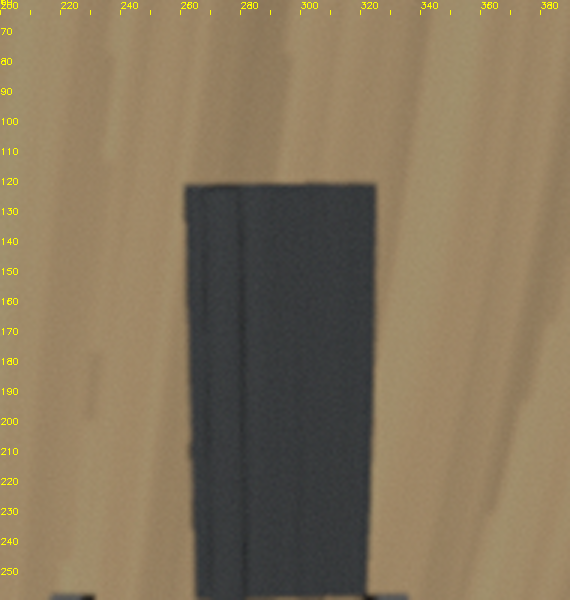

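```bash
python3 - <<'E'
from h import *
w=load("wrist7")
m=[(-12,70),(48,70),(48,-70),(-12,-70)];p=[(261.8,121.3),(325.3,121.3),(322,259.5),(265,260)]
a,t,r=fit2(m,[onz(w,x,4,True) for x in p]);print(a,t,r)
print("web end",onz(w,(276.5,281),52,True))
E
```

```text
8.52618975416245 [ 584.77345493 -284.47320656] [0.53770697 0.57784968 0.53025075 0.33075073]
web end [ 595.17716911 -351.52393806]
```

Emit:
move_arm(targets=[[-0.1,2,-0.2,-0.6,0.5],[0,3,0,0,0.5],[0,3,0,0,0.5],[0,3,0,0,0.5],[0,1.5,0,0,0.5],[0,0.5,0,0,0.5],[0,0,0,0,0.5],[0,0,0,0,0.5]], squeeze=100)

```text
clock: 9.05
eef_pos: [586.4, -285.8, 49.6]
tool_rot: [-90.1, -0.1, 8.6]
ft_force: [-0.5, 0.2, 0.1]
opening: 42.8
```

```bash
python3 snap.py 8 wrist
```

```text
{'clock': 9.1, 'eef_pos': [586.43, -285.86, 49.77], 'tool_rot': [-90.09, -0.13, 8.59], 'ft_force': [0.1, -0.34, 0.28], 'opening': 43.03819913532359}
```

View pics/wrist8.png

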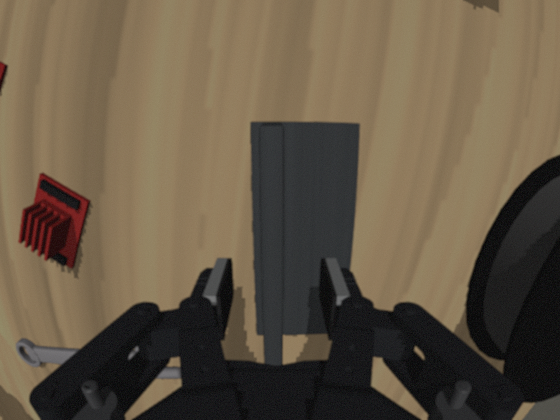

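The web, at column 271, lies between the jaws (mid at column 276). I'll shift -1.5 mm, descend 17.5 mm and close.

Emit:
move_arm(targets=[[-0.15,1,0.1,0,0.5],[0,0.75,0,0,0.5],[0,0,0,0,0.3],[0,0,0,0,0],[0,0,0,0,0],[0,0,0,0,0],[0,0,0,0,0],[0,0,0,0,0]], squeeze=100)

```text
clock: 9.9
eef_pos: [583.5, -284.5, 30.7]
tool_rot: [-90.0, 0.0, 8.6]
ft_force: [-0.2, -0.3, -2.2]
opening: 8.4
```

```bash
python3 snap.py 9 wrist
```

```text
{'clock': 9.95, 'eef_pos': [583.54, -284.58, 30.75], 'tool_rot': [-89.99, 0.02, 8.6], 'ft_force': [0.42, 1.07, -2.17], 'opening': 8.546433142798994}
```

View pics/wrist9.png

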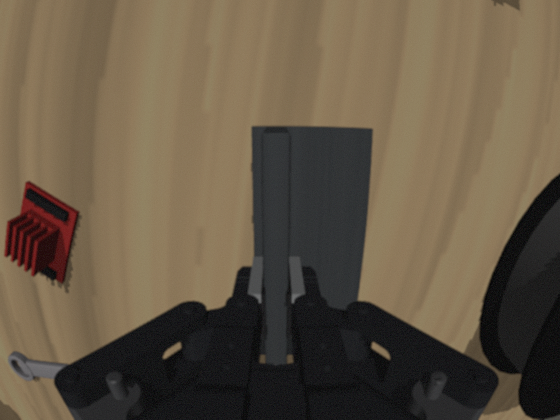

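Gripped: opening 8.5 mm, TCP 30.7 mm above the strip's underside, web centred. Next: lift, carry and rotate to a pre-insertion pose.

Emit:
move_arm(targets=[[0,-1.5,0,0,0],[0,-2.5,0,0,0],[0,-3,1,0,0],[0.5,-3,3,0,0],[0.7,-1,4,0,0],[0.7,0,4.5,0,0],[0.7,0,4.5,0,0],[0.7,0,4.5,0,0],[0.7,0,4.5,0,0],[0.7,0,4.5,0,0]], squeeze=100)

```text
clock: 10.95
eef_pos: [584.5, 25.7, 142.1]
tool_rot: [-90.0, -0.1, 8.6]
ft_force: [1.0, 0.7, -2.2]
opening: 8.8
```

Emit:
move_arm(targets=[[0.7,0,4,0,0],[0,0,3.5,0,0],[0,0,1,5,0],[0,0,0,6,0],[0,0,0,5,0],[0,0,0,0,0],[0,0,0,0,0]])

```text
clock: 11.65
eef_pos: [578.9, 109.1, 141.5]
tool_rot: [-90.0, -0.0, -7.3]
ft_force: [-0.1, 0.5, -2.3]
opening: 8.3
```

```bash
python3 snap.py 10 wrist side
```

```text
{'clock': 11.75, 'eef_pos': [578.84, 108.94, 141.25], 'tool_rot': [-89.98, -0.02, -7.34], 'ft_force': [0.9, -0.05, -2.47], 'opening': 8.732078600149999}
```

View pics/wrist10.png

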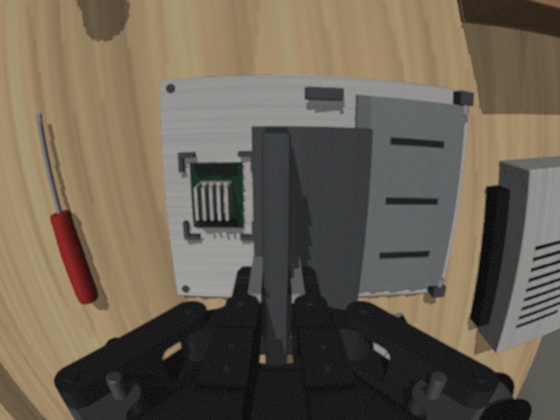

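View pics/side10.png

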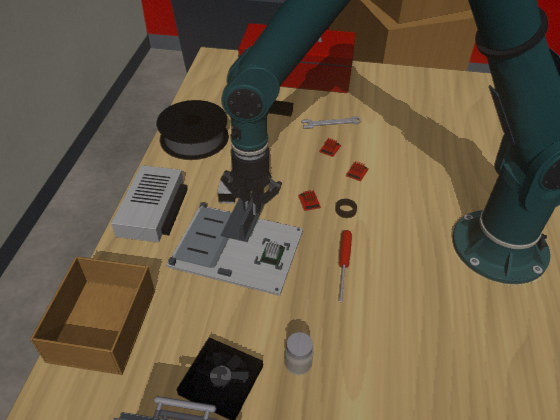

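```bash
python3 - <<'E'
from h import *
w=load("wrist10"); crop(w,150,70,250,70,3,"c12"); crop(w,340,80,140,230,3,"c13")
z=141.25-30.7+4
l=onz(w,(252,128),z,True);r=onz(w,(372,128),z,True);d=r-l
print(l,r,np.linalg.norm(d),np.degrees(np.arctan2(d[1],d[0])))
e=d/np.linalg.norm(d);n=np.array([-e[1],e[0]]);print("strip origin",l+12*e-70*n, r-48*e-70*n)
E
```

```text
[576.36590313 179.56865527] [635.18588933 173.11286676] 59.17320324434187 -6.263429365215678
strip origin [580.65728208 108.67730131] [579.83542064 108.76750472]
```

View pics/c12.png

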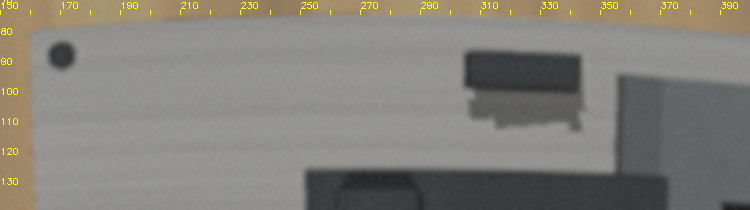

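View pics/c13.png

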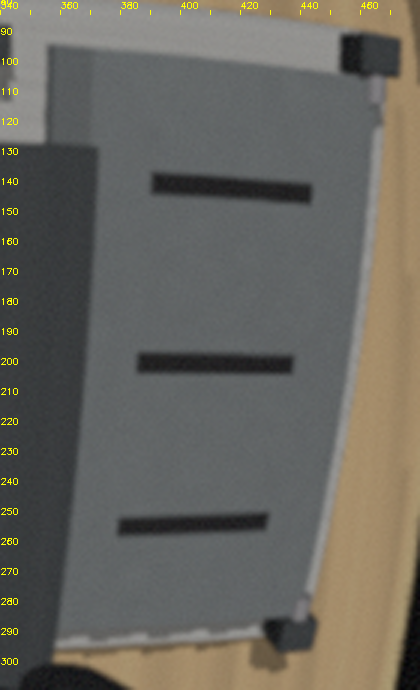

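```bash
python3 - <<'E'
from h import *
w=load("wrist10"); 
z=141.25-30.7+4
l=onz(w,(251.7,126.3),z,True);r=onz(w,(372.7,129.3),z,True);d=r-l
print("strip yaw",np.degrees(np.arctan2(d[1],d[0])),np.linalg.norm(d))
pts=[((-140,100),(160.3,81),10),((-140,-100),(178,297),10),((-21,80),(305.7,99.7),20),((9,80),(343.3,101.3),20),((18,85),(355.7,95),27)]
q=[onz(w,p[1],p[2],True) for p in pts]
a,t,r=fit2([p[0] for p in pts],q);print(a,t,r)
for aa in [np.radians(a)]:
    R=np.array([[np.cos(aa),-np.sin(aa)],[np.sin(aa),np.cos(aa)]])
    for x in (-45,-6): print(x,R@[x,0]+t)
E
```

```text
strip yaw -7.680370577266085 59.69441685211974
-7.252142694994115 [622.99252218 110.10231842] [1.39183183 0.61845155 0.40838344 0.36311092 1.22050121]
-45 [578.35251185 115.78294145]
-6 [617.0405208  110.85973483]
```

Plate fit: yaw -7.3°, origin (622.8,110.2). The strip is in line. I'll lower it in front of the lip.

Emit:
move_arm(targets=[[-0.2,1.5,0.7,0,0],[0,2.5,0,0,0],[0,2.5,0,0,0],[0,1.5,0,0,0],[0,1,0,0,0],[0,0,0,0,0],[0,0,0,0,0]])

```text
clock: 12.45
eef_pos: [578.1, 116.3, 51.0]
tool_rot: [-90.0, -0.0, -7.4]
ft_force: [0.4, -1.1, -2.4]
opening: 8.4
```

```bash
python3 snap.py 11 wrist side; python3 -c "
from h import *
crop(load('side11'),160,180,150,120,5,'c14')"
```

```text
{'clock': 12.55, 'eef_pos': [578.59, 116.41, 51.71], 'tool_rot': [-89.96, -0.11, -7.4], 'ft_force': [0.4, 0.54, -2.69], 'opening': 8.581360365321222}
```

View pics/wrist11.png

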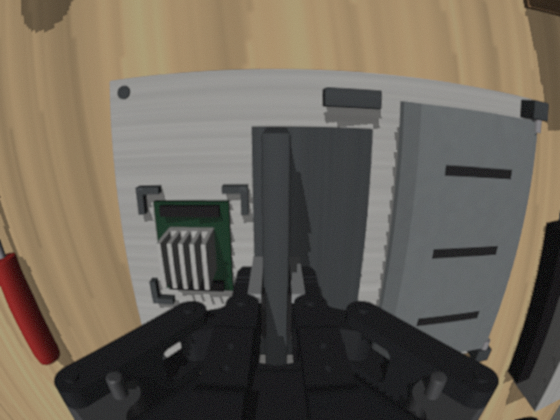

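View pics/c14.png

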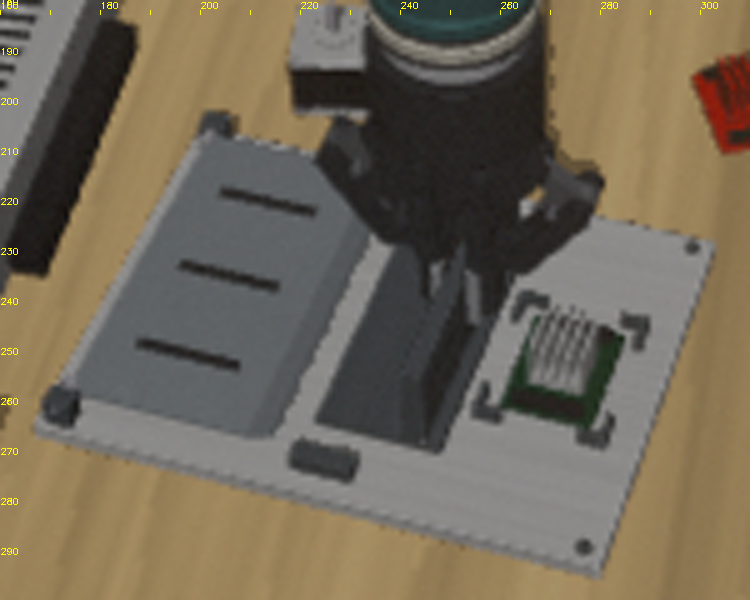

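The tongue edge is clear of the lip, with the strip between the end stops and parallel. Lower to ~1 mm above the plate, then slide under.

Emit:
move_arm(targets=[[0,0.4,0,0,0],[0,0.4,0,0,0],[0,0.1,0,0,0],[0,0,0,0,0],[0,0,0,0,0]])

```text
clock: 13.05
eef_pos: [577.7, 116.3, 41.8]
tool_rot: [-90.0, 0.0, -7.4]
ft_force: [-0.0, 0.6, -1.8]
opening: 8.8
```

```bash
python3 snap.py 12 wrist; python3 - <<'E'
from h import *
w=load("wrist12"); crop(w,230,70,230,70,3,"c15")
E
```

```text
{'clock': 13.1, 'eef_pos': [577.76, 116.31, 41.84], 'tool_rot': [-90.0, -0.01, -7.4], 'ft_force': [-0.24, -1.31, -1.98], 'opening': 8.422378918841702}
```

View pics/c15.png

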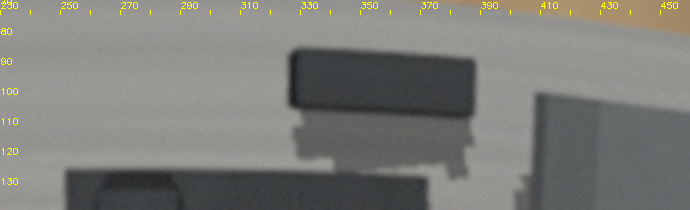

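```bash
python3 - <<'E'
from h import *
w=load("wrist12"); a=np.radians(-7.35);ex=np.array([np.cos(a),np.sin(a)]);ey=np.array([-ex[1],ex[0]])
l=onz(w,(251.7,126.6),15.2,True);r=onz(w,(372.3,129.3),15.2,True)
s1=onz(w,(327.3,105.5),20,True);s2=onz(w,(387.5,109),20,True);L=onz(w,(408.7,101.3),27,True)
for n,p in [("l",l),("r",r),("s1",s1),("s2",s2),("lip",L)]: print(n,(p@ex).round(1),(p@ey).round(1))
E
```

```text
l 546.6 259.5
r 605.9 259.2
s1 582.2 269.9
s2 611.9 269.7
lip 620.1 274.1
```

The y gap to the end stop is 10.4 mm (nominal 10) and the tongue is 14-15 mm before the lip, so 39 mm remain to home. Slide 36 mm first.

Emit:
move_arm(targets=[[0.3,0,0,0,0],[0.4,0,0,0,0],[0.4,0,0,0,0],[0.4,0,0,0,0],[0.4,0,0,0,0],[0.4,0,0,0,0],[0.4,0,0,0,0],[0.4,0,0,0,0],[0.3,0,0,0,0],[0.2,0,0,0,0]])

```text
clock: 14.1
eef_pos: [613.8, 111.6, 41.8]
tool_rot: [-90.0, -0.0, -7.4]
ft_force: [-0.9, -0.2, -2.1]
opening: 8.5
```

```bash
python3 snap.py 13 wrist side;  python3 -c "
from h import *
crop(load('side13'),160,180,150,120,5,'c16')"
```

```text
{'clock': 14.2, 'eef_pos': [613.77, 111.59, 41.81], 'tool_rot': [-90.0, -0.02, -7.41], 'ft_force': [0.92, 0.23, -1.84], 'opening': 8.867346689936474}
```

View pics/c16.png

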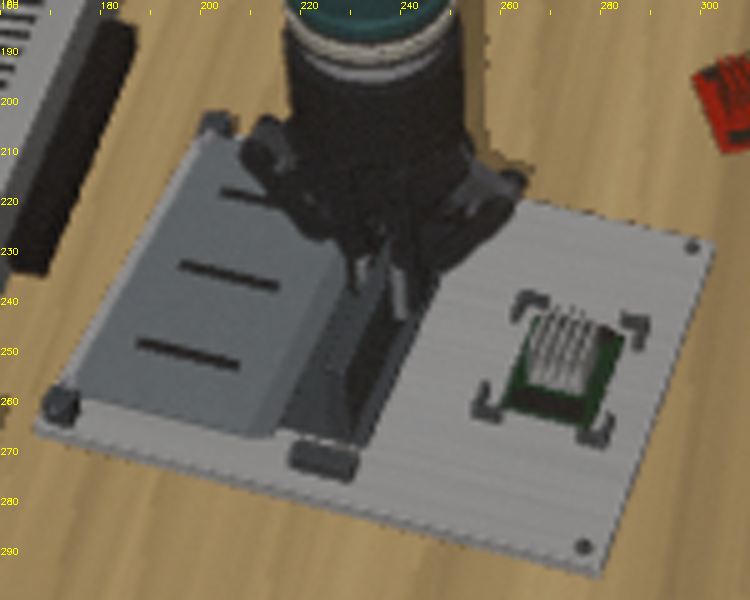

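View pics/wrist13.png

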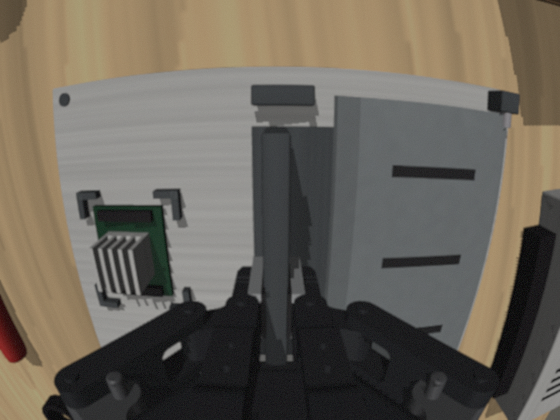

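The tongue is under the lip and the cover has not moved. Now 1 mm steps to the ledge.

Emit:
move_arm(targets=[[0.1,0,0,0,0],[0.1,0,0,0,0],[0,0,0,0,0]])

```text
clock: 14.5
eef_pos: [615.5, 111.4, 41.8]
tool_rot: [-90.0, -0.0, -7.4]
ft_force: [-0.2, 0.0, -1.9]
opening: 8.6
```

Emit:
move_arm(targets=[[0.1,0,0,0,0],[0,0,0,0,0]])

```text
clock: 14.7
eef_pos: [616.4, 111.3, 41.8]
tool_rot: [-90.0, -0.0, -7.4]
ft_force: [0.3, -0.5, -2.6]
opening: 8.6
```

Emit:
move_arm(targets=[[0.1,0,0,0,0],[0,0,0,0,0]])

```text
clock: 14.9
eef_pos: [616.6, 111.2, 41.7]
tool_rot: [-90.0, 0.1, -7.4]
ft_force: [-0.5, -0.7, -1.8]
opening: 8.5
```

Emit:
move_arm(targets=[[0.1,0,0,0,0],[0,0,0,0,0]])

```text
clock: 15.1
eef_pos: [616.8, 111.3, 41.5]
tool_rot: [-90.0, 0.2, -7.4]
ft_force: [-3.3, 0.6, -0.8]
opening: 9.1
```

The ledge is met: x stalls at 616.7 and fx turns to -3.3 N. Relax 1 mm and press down.

Emit:
move_arm(targets=[[-0.1,0.1,0,0,0],[0,0.1,0,0,0],[0,0,0,0,0]], squeeze=120)

```text
clock: 15.4
eef_pos: [616.6, 111.2, 40.7]
tool_rot: [-90.0, 0.1, -7.4]
ft_force: [-5.0, 0.8, 7.5]
opening: 8.0
```

Emit:
move_arm(targets=[[0,0.1,0,0,0],[0,0,0,0,0]])

```text
clock: 15.6
eef_pos: [616.7, 111.2, 40.7]
tool_rot: [-90.0, 0.1, -7.4]
ft_force: [-7.5, 0.7, 14.2]
opening: 8.2
```

Emit:
move_arm(targets=[[-0.05,0.1,0,0,0],[0,0.1,0,0,0],[0,0,0,0,0],[0,0,0,0,0],[0,0,0,0,0]])

```text
clock: 16.1
eef_pos: [616.7, 111.2, 40.7]
tool_rot: [-89.9, 0.0, -7.4]
ft_force: [-9.6, 0.7, 26.3]
opening: 8.6
```

```bash
python3 snap.py 14 wrist side;  python3 -c "
from h import *
crop(load('side14'),160,180,150,120,5,'c17')"
```

```text
{'clock': 16.2, 'eef_pos': [616.68, 111.19, 40.65], 'tool_rot': [-89.94, 0.04, -7.42], 'ft_force': [-10.76, 0.18, 25.62], 'opening': 8.135269644530139}
```

View pics/c17.png

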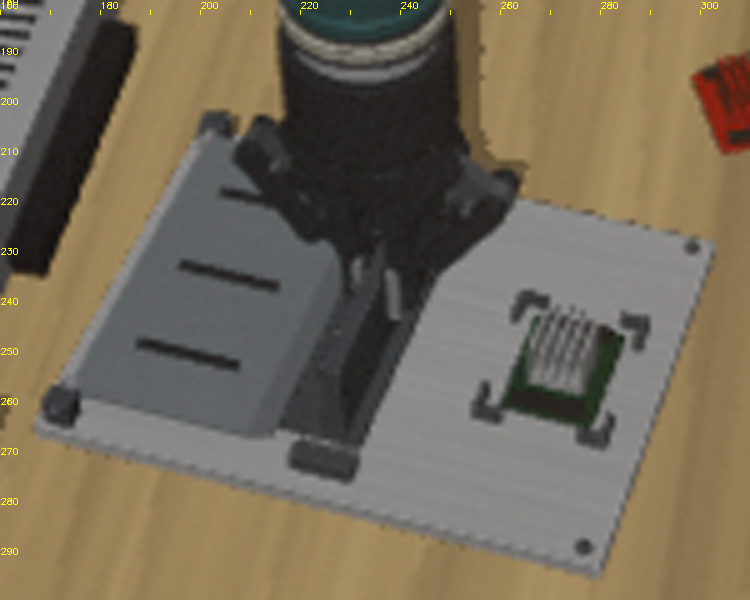

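View pics/wrist14.png

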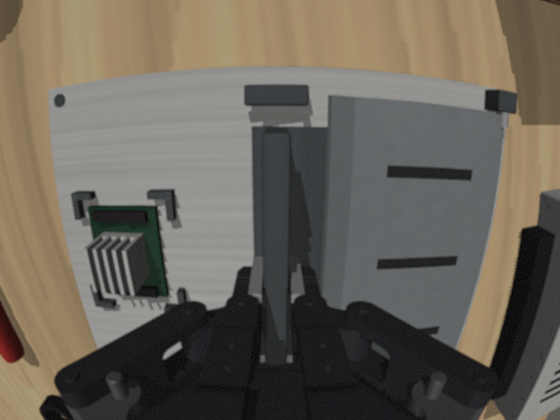

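Checks:
- **Strip:** flat, with its underside at about 10 mm. The tongue is under the lip and against the ledge.
- **Cover:** unmoved.
- **Press:** 26 N down, steady.
- **Board:** inside the stops.

Handing in.

```bash
python3 -c "
from plant import finish_job,observe
print(finish_job());o=observe();print(o['clock'],o['eef_pos'],o['ft_force'],o['opening'])"
```

```text
the job is handed in; nothing more can be done
None
the job is handed in; nothing more can be done
```

I handed the job in at about 16 s of the 54 s limit; the simulator gave no verdict. I set the board in the bay and released it, then slid the strip home. It was still gripped and pressed down at hand-in.

- **Board:** the pictures show it flat inside all four corner stops. It was about 1 mm off centre and parallel to the stops just before release.
- **Strip:** the tongue met the ledge when x stalled at 616.7 mm, against a predicted home of about 616–617 mm. The underside reads about 10 mm, level with the plate's top. Tilt is near 0°, in-line error is under 1°, and the gap to the end stop was 10.4 mm against 10 nominal, measured just before the slide.
- **Press:** about 26 N down, steady over the last readings, with the grip set to 120 N. About 10 N of sideways force remains on the wrist, from the strip resting against the ledge.
- **Cover and other things:** the cover looks unmoved in the side and wrist pictures. I planned every move to keep clear of the other things on the bench, but did not measure them again at the end.
- **Disagreements:** the first scene and side views differed by up to about 6–9 mm, so I used wrist-camera close-ups for positions. The last plate fits agreed within about 1–1.5 mm.

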